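Refit an airbox cover: hook its lip under the ledge, swing it down, snap the catch

ROBOT

A 6-joint arm with a two-finger parallel gripper is mounted at the origin on the work surface. World frame = base frame: x ahead of the robot, y to its left, z up, the work surface at z = 0. Lengths are in m, angles in rad, forces in N, time in s.
With the tool pointing down it reaches from about 0.4 to 0.925 m from the base axis. Payload 3.4 kg.
Tool frame: the origin (TCP) lies on the centre line of the jaws, within the pads' length; the fingertips stand arm.finger_overhang ahead of it and the grasp point (between the pads) is the TCP (arm.finger_overhang is the distance from the TCP to the fingertips, in m); z points along the fingers, y is the direction in which the jaws open and shut (so a half turn about z gives the same grasp; the last joint's range is limited). The gripper opens to 85 mm and grips with 20 to 120 N. Pads are 22 mm wide; open, the fingers measure 114 mm over their backs; the gripper's body (76 mm by 85 mm) begins 54 mm behind the grasp point. The pads swing forward as they close: fully open they stand 13 mm farther back than shut.
Start: joints at [-1.29, 0.307, 1.506, -0, 1.328, -0.073], TCP at [0.2, -0.539, 0.25] pointing down, gripper open.
Joint ranges: [-3.12, 3.12], [-1.05, 2.28], [0.14, 2.33], [-1.42, 4.57], [0.1, 2.73], [-2.68, 2.68]. Speed limits (rad/s): [2.57, 2.57, 3.14, 3.14, 3.14, 3.14].

INTERFACE

Orientations are given as a unit quaternion [w, x, y, z].
In Python, from station import arm, eyes gives the robot as it stands.
- The arm moves only by the tool step_arm, never from a script. Its argument "rows" is one flat list of numbers, 7 for each row, row after row: the turn, a rotation vector about the tool's x, y, z in rad, then the shift along the tool's x, y, z in m, then the closure in counts, from 0 (fully open) to 255 (shut). A call has 1 to 8 rows; each row shifts and turns the commanded pose from where the row before left it, along the tool's axes as they then stand; what a row does not reach is not made up. A row lasts 1/8 s, in which the tool goes at most 62.5 mm and 10.7 degrees, less where a joint would pass 70% of its speed; a pose out of reach is approached as far as the arm can. A call with a gripper value outside its range is refused whole. The fingers move at their own pace and stop on an object; "newtons" is the grip in N (left out, the last holds). Time passes only in rows, so rows that do not move let the fingers close. It gives the time, the measured TCP pose, the force and the opening at its end, in the units of the state.
- arm.get_obs(): the state, without advancing time (a new reading comes with each control period).
- eyes.snapshot(name): name is "side" or "top"; returns a dict with "pixels" (420x560x3 uint8, blue, green, red), "fx", "fy", "cx", "cy" (pixels), "k1" (the pictures are not rectified: a ray, as slopes to the right and down, at radius r is drawn at 1 + k1 r^2 times it, then the intrinsics apply), "view" (4x4, takes a point from world to camera coordinates). Camera axes: x right, y down, z forward; pixel columns grow to the right and rows downward; lengths in m; the calibration is good to about 2 mm. A picture is of the moment at which its call begins. There is no depth.
- arm.sign_off(): hands the job in, once; it reports no verdict.
Trained networks look in the newest picture that a camera, given by its name, has taken for a name from the list of things; names that differ only in an ending like _2 or _b are one class to them, and where a whole thing is asked for, a point or a joint stands for the part that bears it (a point fixed in the world has none). Each returns a list of dicts, best first, with "confidence" (0 to 1); they miss things now and then, are a little off and sometimes report something else, mostly with a low value. They report only what shows in the picture. A call takes as long as a camera call. They do not tell look-alikes from the thing itself.
- eyes.masks_of(thing, camera): "pixels" (420x560 bool, what is visible of it) and "at" ([column, row] in pixels, amid what is visible of it).
The state is a dict: "time_s": time; "joint_pos": joint angles; "dq": joint speeds; "tau": joint torques, N m; "ee_pos": TCP position; "ee_rot": TCP orientation; "contact_force": force on the tool from outside, world axes, zero at the start; "ft_torque": the same for the moment, N m; "finger_gap": opening from 0.0 (shut) to 1.0 (fully open).
Only numpy, scipy, OpenCV 4.12 (cv2) and the standard library are available. Lean on these libraries where they do the work, as an engineer would, in place of code of your own. Each camera call takes 0.05 s, during which the arm holds its last target.

TASK

Put the cover back on the motorcycle airbox: hold it tilted, hook its lip under the ledge of the housing, then swing it down until it is flush and the spring catch has snapped over its free edge. Go by feel and be gentle, as the plastic cracks if the cover is forced against the housing; leave the other things on the bench where they are and let go at the end.

Things in the scene. Friction and masses are not known exactly. Their poses are not given: they have to be found in the camera images.
- fixture: Bench fixture: plywood board 228 x 164 x 12 mm, fixed, with a black plastic motorcycle airbox (208 x 144 mm, open on top) on rubber mounts in slots. Origin: on the bench under the middle; z up; ledge at the -x end (two rubber boots, towards the robot), catch at +x. All sizes are nominal: on its mounts the housing sits up to 6 mm higher or lower and 4 mm either way along x. Find it by touch.
- ledge_edge (a point): Nominal lower inner edge of the airbox's ledge, mid width: (-86, 0, 88.5) mm in the fixture frame, same axes. The ledge is 8.5 mm thick (top z = 97), full width. A level shelf lies below it, top at z = 81.5, from the back wall (x = -100) in to x = -60: the slot is 7 mm high and 14 deep, and 26 mm of shelf show. Ledge to end wall is 180 mm, the cover is 188 long: it cannot go in flat.
- seat (a point): Nominal place of the cover's origin when seated: (0, 0, 83) mm in the fixture frame, axes as the fixture and the seated cover. The plate then rests on the side walls (inner faces y = +-64, tops z = 93) and the end seat (x 87 to 94, z = 93), flush with the ledge and the end wall (x 94 to 100, top z = 97); play +-2 mm in x, +-4 mm in y. Filter inside up to z = 76.
- cover: Airbox cover, dark grey plastic, about 0.28 kg, lying right way up on the bench. Origin: middle of its underside; x points away from the lip, z up. In mm: plate x -84 to 92, y +-70, z 10 to 14; under it a skirt, z 0 to 10, outer faces x = +-84, y = +-60. More than about 35 N between cover and housing, even for a moment as in a slap, cracks it.
- cover_lip (a point): Middle of the lower front edge of the cover's lip, (-96, 0, 0) mm in the cover frame, axes as the cover. The lip is 100 mm wide, 4 mm thick (z 0 to 4), and sticks out of the skirt from x = -84 to -96. Resting on the shelf it slides under the ledge at up to about 18 degrees of tilt (free edge up) until the skirt or plate meets the ledge, and goes in further as the cover comes down.
- cover_grip (a point): Middle of the top of the upright grip rib on the cover: (15, 0, 40) mm in the cover frame, axes as the cover. The rib is 12 mm thick (along x), 56 mm long (along y) and 26 mm tall above the plate.
- cover_edge (a point): Middle of the top of the cover's free edge: (92, 0, 14) mm in the cover frame. Seated: nominally (92, 0, 97) mm in the fixture frame.
- catch (a joint): Angle (rad) of the sprung catch outside the airbox's +x wall: 0 at rest, grows as it is pushed outward, up to 0.4. Nominal, fixture frame, mm: hinge along y at (100, 0, 39); 36 wide, top z = 113; nose reaches in to x = 87, underside z = 98.5, a 60 degree ramp above it. The free edge pressed down the ramp pushes it out about 0.1 rad, then it snaps back to 0: roughly 4 to 10 N at the edge.
- spray_can: Aerosol can, 60 mm wide, 150 mm tall, standing on the bench; origin under its middle. Leave alone.
- wrench: Steel wrench 130 mm long lying on the bench; origin under its middle. Leave alone.
- oil_filter: White oil filter canister, 68 mm wide, 72 mm tall, standing; origin under its middle. Leave alone.
- piston: Aluminium piston, 52 mm wide, 46 mm tall, standing; origin under its middle. Leave alone.
Not all that is in view belongs to the job. There is more than one size of the cover; the job needs the middle-sized.

How it is judged:
On the way:
1. the lip is in at the ledge, below its top, while the cover is still tilted by more than 0.1 rad (x of cover_lip in the frame of fixture below -0.087 m and z of cover_lip in the frame of fixture between 0.075 and 0.091 m and y of cover_lip in the frame of fixture between -0.02 and 0.02 m and angle between cover's own z axis and vertical above 0.1 rad), for 0.1 s.
At the end, for the whole second after the job is handed in: The cover lies flush in the airbox: lip home under the ledge, tilt under 0.03 rad, lip and free edge at their seated heights (within the mounts' 6 mm plus 2 mm), the catch back at rest over the free edge (under 0.04 rad), and the cover still (x of cover_lip in the frame of fixture below -0.0885 m and z of cover_lip in the frame of fixture between 0.075 and 0.091 m and y of cover_lip in the frame of fixture between -0.02 and 0.02 m and angle between cover's own z axis and vertical below 0.03 rad and z of cover_edge in the frame of fixture between 0.089 and 0.105 m and value of joint catch below 0.04 rad and linear speed of cover below 0.01 m/s and angular speed of cover below 0.05 rad/s); the robot touches nothing.
It fails at once if the cover is forced against the housing or its catch with more than 35 N (contact force between cover and fixture above 35 N).
It fails at once if the spray can is moved by more than 20 mm (distance of spray_can from where it was at the start of the episode above 0.02 m).
It fails at once if the wrench is moved by more than 20 mm (distance of wrench from where it was at the start of the episode above 0.02 m).
It fails at once if the oil filter is moved by more than 20 mm (distance of oil_filter from where it was at the start of the episode above 0.02 m).
It fails at once if the piston is moved by more than 20 mm (distance of piston from where it was at the start of the episode above 0.02 m).
It also fails if it takes over 51 s, if anything falls off the work surface, if the arm or the gripper's body presses on something with over 40 N, if the wrist force passes 120 N, or if a joint passes its speed limit or range.

## Working session

There is one attempt and no reset: what is moved stays moved. The work goes in short steps, Python scripts to look and compute and a tool call to move; the robot and the scene stay as the last step left them, time stands still between calls to the robot, and variables do not carry over. Pictures are saved under pics/ and viewed, and the job is handed in when it is done.

Besides the shell and the picture viewer there is one more tool, called after "Request:" as name(argument=value, ...) on one line, values as JSON. step_arm: Moves the arm, as the interface text tells. Its arguments: {"type":"object","properties":{"rows":{"type":"array","items":{"type":"number"}},"newtons":{"type":"number"}},"required":["rows"]}

```bash
ls; mkdir -p pics
cat > h.py <<'E'
import numpy as np, cv2
from station import arm, eyes
def snap(n,f):
    s=eyes.snapshot(n); cv2.imwrite('pics/'+f,s['pixels']); 
    import pickle; pickle.dump(s,open(n+'.pkl','wb')); return s
def proj(s,P):
    P=np.atleast_2d(P); V=np.array(s['view']); c=P@V[:3,:3].T+V[:3,3]
    x=c[:,:2]/c[:,2:]; r2=(x**2).sum(1,keepdims=True); x=x*(1+s['k1']*r2)
    return x*[s['fx'],s['fy']]+[s['cx'],s['cy']]
def ray(s,uv):
    d=(np.array(uv,float)-[s['cx'],s['cy']])/[s['fx'],s['fy']]; x=d.copy()
    for _ in range(20): x=d/(1+s['k1']*(x@x))
    V=np.array(s['view']); R=V[:3,:3]; return -R.T@V[:3,3], R.T@np.append(x,1)
def onz(s,uv,z):
    o,d=ray(s,uv); return o+d*(z-o[2])/d[2]
E
python3 - <<'E'
from h import *
import pprint
o=arm.get_obs(); pprint.pprint(o); print(arm.finger_overhang)
for n in('top','side'):
    s=snap(n,n+'0.png'); print(n,s['fx'],s['cx'],s['cy'],s['k1'],np.round(s['view'],3).tolist())
    for t in('cover','fixture','cover_grip','spray_can','wrench','oil_filter','piston','catch'):
        print(t,[(round(m['confidence'],2),np.round(m['at']).tolist(),int(m['pixels'].sum())) for m in eyes.masks_of(t,n)])
E
```

```text
pics
{'contact_force': array([-0.74708744, -0.02772963, -0.62707738]),
 'dq': array([ 0.00082719,  0.00035789,  0.00109625,  0.00147337,  0.00093511,
       -0.00050802]),
 'ee_pos': array([ 0.19953479, -0.53856607,  0.24937414]),
 'ee_rot': array([-1.03088398e-03,  9.84303786e-01,  1.76479413e-01, -1.09572820e-04]),
 'finger_gap': 1.0005356449254612,
 'ft_torque': array([ 0.01116857,  0.035505  , -0.02091691]),
 'joint_pos': array([-1.28952232e+00,  3.07588556e-01,  1.50766796e+00, -4.32978670e-06,
        1.32840951e+00, -7.35422785e-02]),
 'tau': array([-6.62631901e-04, -4.57560968e+01, -2.51917559e+01, -1.04873618e-04,
        1.32007449e-02, -9.90749669e-06]),
 'time_s': 0.0}
0.019
top 489.4807909535104 279.08386419216305 211.10260835388115 -0.09606511155318409 [[0.004, -1.0, 0.008, -0.009], [-0.991, -0.005, -0.134, 0.538], [0.134, -0.007, -0.991, 1.218], [0.0, 0.0, 0.0, 1.0]]
cover [(0.97, [176.0, 328.0], 6850), (0.94, [216.0, 210.0], 3756), (0.6, [231.0, 124.0], 1735)]
fixture [(0.61, [352.0, 224.0], 6421)]
cover_grip [(0.68, [231.0, 126.0], 1794), (0.55, [175.0, 324.0], 6796)
[... 177 characters left out ...]
0], 413), (0.62, [358.0, 224.0], 6222)]
catch [(0.61, [351.0, 179.0], 179)]
side 480.8657622637111 286.8926891860327 201.31406440601316 -0.14004265990046202 [[-0.937, -0.348, 0.016, 0.469], [-0.245, 0.626, -0.74, 0.176], [0.248, -0.698, -0.672, 1.32], [0.0, 0.0, 0.0, 1.0]]
cover [(0.86, [184.0, 224.0], 1062), (0.78, [252.0, 252.0], 2503), (0.62, [351.0, 308.0], 5942)]
fixture [(0.83, [308.0, 172.0], 4009)]
cover_grip [(0.78, [253.0, 252.0], 2525), (0.77, [349.0, 307.0], 5879), (0.63, [186.0, 219.0], 1155)]
spray_can [(0.58, [206.0, 175.0], 941)]
wrench [(0.84, [320.0, 228.0], 243)]
oil_filter [(0.97, [315.0, 133.0], 441)]
piston [(0.57, [192.0, 312.0], 479)]
catch [(0.4, [274.0, 150.0], 56)]
```

View pics/top0.png

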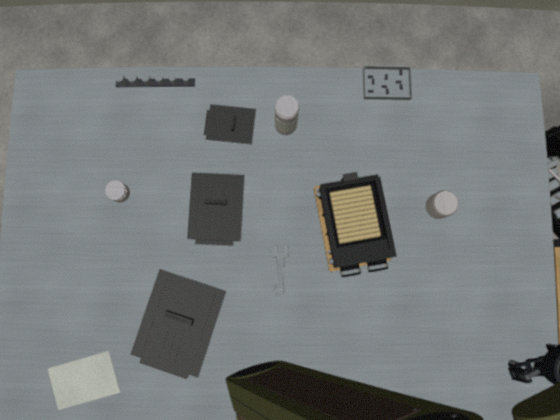

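View pics/side0.png

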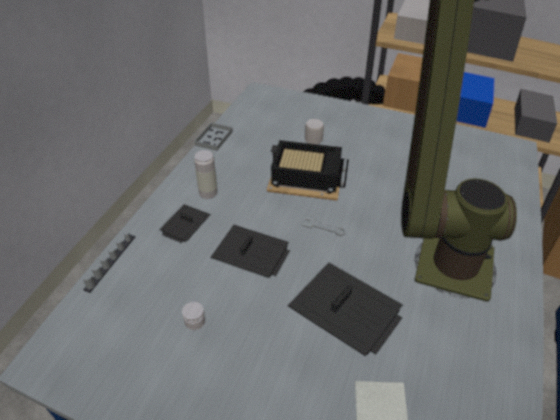

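The three candidates in the top view are the small cover at (231,124), the middle at (216,208) and the large at (178,325). The middle one measures about 72x55 px at 0.42 px/mm, or about 172-188 x 135 mm, which fits the 188x140 described. The fixture is at (355,222), with its boots towards the robot and the catch at (350,178). Next I fit the poses and check an enlarged crop.

```bash
cat > fit.py <<'E'
from h import *
import pickle
from scipy.optimize import minimize
def box(x0,x1,y0,y1,z0,z1):
    return np.array([[x,y,z] for x in(x0,x1) for y in(y0,y1) for z in(z0,z1)])/1000
COVER=[box(-84,92,-70,70,10,14),box(-84,84,-60,60,0,10),box(-96,-84,-50,50,0,4),box(9,21,-28,28,14,40)]
FIX=[box(-114,114,-82,82,0,12),box(-104,100,-72,72,40,97),box(96,104,-18,18,39,113)]
def pose(p,z=0): 
    c,s_=np.cos(p[2]),np.sin(p[2]); return lambda B:B@np.array([[c,-s_,0],[s_,c,0],[0,0,1]]).T+[p[0],p[1],z]
def render(s,parts,T,k=4):
    im=np.zeros((420*k,560*k),np.uint8)
    for B in parts:
        uv=((proj(s,T(B))+.5)*k-.5)
        cv2.fillConvexPoly(im,cv2.convexHull(np.round(uv*16).astype(np.int32)),255,shift=4)
    return cv2.resize(im,(560,420),interpolation=cv2.INTER_AREA)/255.
def fit(views,parts,p0):
    def cost(q):
        p=[q[0],q[1],q[2]/5]; c=0
        for s,m in views:
            r=render(s,parts,pose(p)); c+=1-np.minimum(r,m).sum()/np.maximum(r,m).sum()
        return c
    q=np.array([p0[0],p0[1],p0[2]*5]); st=np.vstack([q]+[q+d for d in np.eye(3)*[.01,.01,.2]])
    r=minimize(cost,q,method='Nelder-Mead',options=dict(initial_simplex=st,xatol=1e-5,fatol=1e-6,maxiter=300))
    return np.array([r.x[0],r.x[1],r.x[2]/5]),r.fun
E
python3 - <<'E'
from fit import *
V={}
S={n:snap(n,n+'1.png') for n in('top','side')}
def m(t,n,at):
    L=[x for x in eyes.masks_of(t,n) if np.hypot(*(np.array(x['at'])-at))<15]
    return L[0]['pixels'].astype(float)
mc={'top':m('cover','top',(216,210)),'side':m('cover','side',(252,252))}
s=S['top']; p0=list(onz(s,(216,210),.01)[:2])+[0]; print(p0)
for ns in(('top',),('side',),('top','side')):
    print('cover',ns,fit([(S[n],mc[n]) for n in ns],COVER,p0))
pc,_=fit([(S[n],mc[n]) for n in S],COVER,p0)
import pickle
try:
    mf={'top':m('fixture','top',(352,224)),'side':m('fixture','side',(308,172))}
    p0=list(onz(s,(355,222),.06)[:2])+[.1]
    for ns in(('top',),('side',),('top','side')): print('fix',ns,fit([(S[n],mf[n]) for n in ns],FIX,p0))
    pf,_=fit([(S[n],mf[n]) for n in S],FIX,p0)
except Exception as e: print('E',e)
pickle.dump((S,mc,mf,pc,pf),open('f.pkl','wb'))
for n in S:
    I=cv2.resize(S[n]['pixels'],None,fx=4,fy=4,interpolation=cv2.INTER_CUBIC)
    I=np.clip(I.astype(float)*1.8,0,255).astype(np.uint8)
    for P,p,mm in((COVER,pc,mc[n]),(FIX,pf,mf[n])):
        J=I.copy()
        for B in P:
            uv=(proj(S[n],pose(p)(B))+.5)*4-.5
            for a in range(8):
                for b in range(a+1,8):
                    if bin(a^b).count('1')==1: cv2.line(J,tuple(np.int32(uv[a])),tuple(np.int32(uv[b])),(0,255,0),1)
        c=np.int32(proj(S[n],pose(p)(np.array([[0,0,.04]])))[0]*4)
        K=J[max(0,c[1]-200):c[1]+200,max(0,c[0]-200):c[0]+200]
        K0=I[max(0,c[1]-200):c[1]+200,max(0,c[0]-200):c[0]+200]
        cv2.imwrite(f'pics/fit_{n}_{"c" if P is COVER else "f"}.png',np.hstack([K0,K]))
E
```

```text
[np.float64(0.543586971163235), np.float64(0.15874513870965506), 0]
cover ('top',) (array([ 0.54804065,  0.15949651, -0.04554245]), np.float64(0.01916289225051293))
cover ('side',) (array([ 0.54651866,  0.16312946, -0.04564903]), np.float64(0.045315866764667145))
cover ('top', 'side') (array([ 0.5474327,  0.1606663, -0.0421575]), np.float64(0.08645701146879925))
fix ('top',) (array([ 0.51088347, -0.19944905,  0.18364263]), np.float64(0.06548229404151695))
fix ('side',) (array([ 0.50888456, -0.19503225,  0.16173092]), np.float64(0.07377664276593643))
fix ('top', 'side') (array([ 0.50971491, -0.19872434,  0.17806639]), np.float64(0.15646627209024877))
```

View pics/fit_top_c.png

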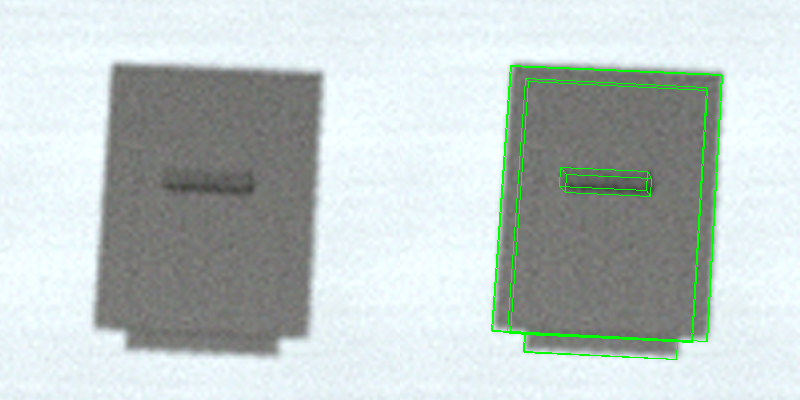

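View pics/fit_top_f.png

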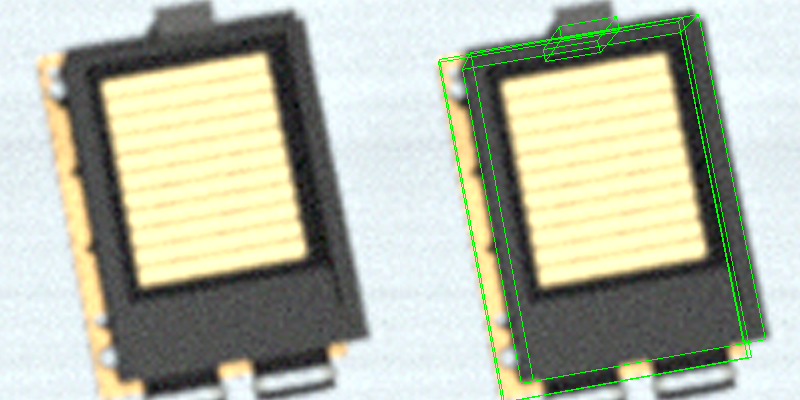

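View pics/fit_side_f.png

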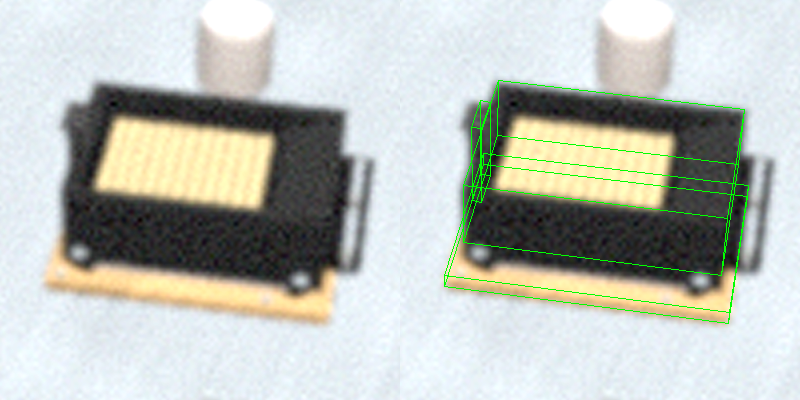

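View pics/fit_side_c.png

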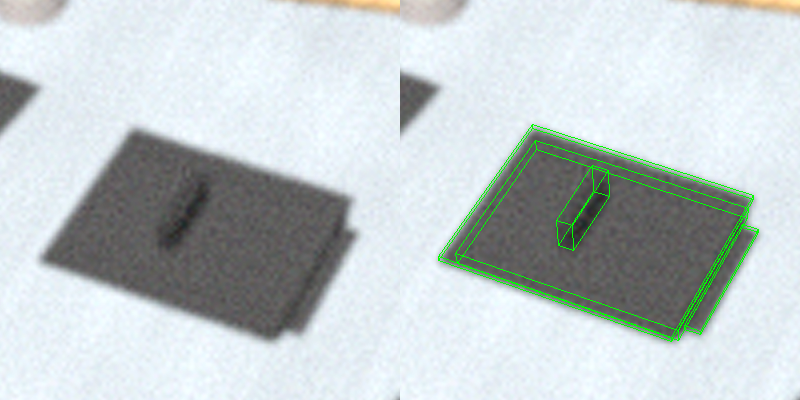

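The crop confirms the middle cover: its 188x140 model overlays it exactly, with the lip towards the robot. For the fixture, I refine the board from enlarged crops.

Run:
```python
import pickle,cv2,numpy as np
S,*_=pickle.load(open('f.pkl','rb'))
for n,(x,y,w,h) in {'top':(308,165,100,112),'side':(262,135,95,70)}.items():
    k=8 if n=='side' else 5.3
    k=8 if n=='side' else 5
    I=cv2.resize(np.clip(S[n]['pixels'][y:y+h,x:x+w]*2.0,0,255).astype(np.uint8),None,fx=k,fy=k,interpolation=cv2.INTER_CUBIC)
    cv2.imwrite(f'pics/z_{n}.png',I)
```

```text
(no output)
```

View pics/z_top.png

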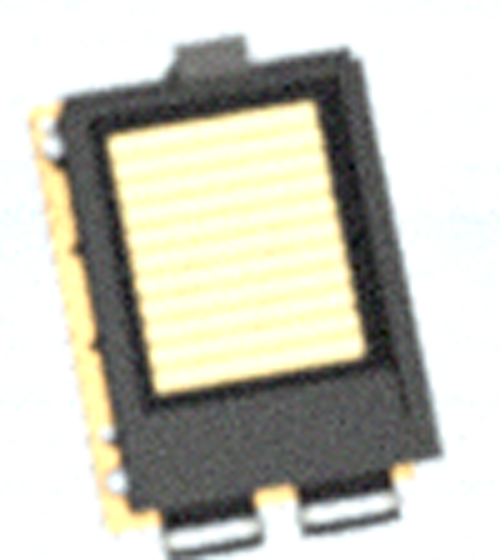

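View pics/z_side.png

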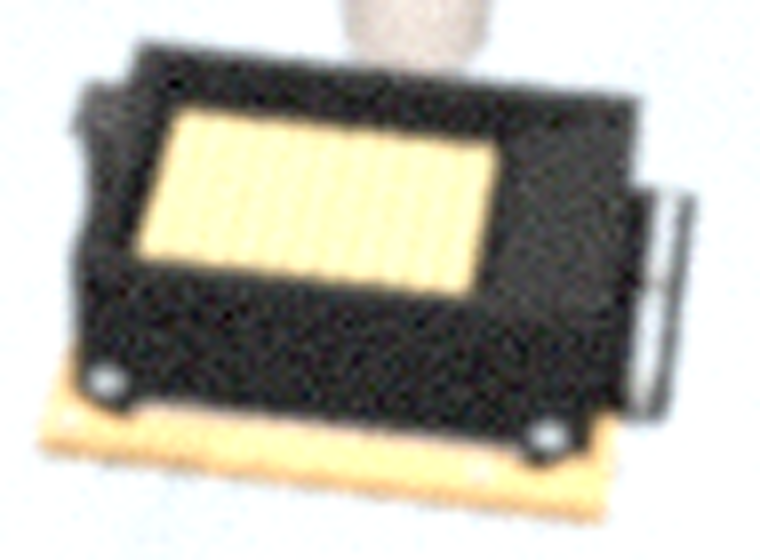

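Run:
```python
from fit import *
from scipy.optimize import least_squares
S,mc,mf,pc,pf=pickle.load(open('f.pkl','rb'))
def T(x,y): return ('top',[308+(x+.5)/5-.5,165+(y+.5)/5-.5])
def D(x,y): return ('side',[262+(x+.5)/8-.5,135+(y+.5)/8-.5])
B=[((114,82,12),T(30,112)),((-114,82,12),T(106,530)),((-114,-82,12),T(412,470)),((114,82,12),D(40,432)),((114,82,0),D(40,456)),((-114,82,0),D(603,522)),((-114,82,12),D(607,492))]
H=[((100,72,97),T(62,100)),((100,-72,97),T(357,48)),((None,-72,97),T(440,455)),((None,72,97),T(127,508)),((100,-72,97),D(138,40)),((None,-72,97),D(638,95))]
def pts(p,h):
    out=[]
    for P,(n,uv) in B: out.append((n,P,uv))
    if h:
        for P,(n,uv) in H: out.append((n,((p[5]*1000 if P[0] is None else P[0])+p[3]*1000,P[1],P[2]+p[4]*1000),uv))
    return out
def res(p,h=True):
    r=[]
    for n,P,uv in pts(p,h): r+=list(proj(S[n],pose(p[:3])(np.array([P])/1000.))[0]-uv)
    if h: r+=[p[3]/.01,p[4]/.01]   # weak prior
    return r
a=least_squares(lambda q:res(q,False),pf); print('board',a.x,np.round(a.fun,1))
b=least_squares(res,list(pf)+[0,0,-.104]); print('all',np.round(b.x,4),np.round(b.fun,1))
```

```text
board [ 0.51154204 -0.19656222  0.19084013] [-1.  -0.8  0.9  1.2  1.4  1.1 -1.  -0.  -0.9 -0.2 -0.2  0.2 -0.3  1.1]
all [ 5.109e-01 -1.962e-01  1.792e-01  1.000e-04  1.000e-03 -1.036e-01] [-0.7 -1.   0.2  1.2  0.8  1.9 -1.  -0.2 -1.  -0.4 -0.3  0.6 -0.5  1.5
  0.6 -0.3 -1.4  0.3 -1.3  0.1  3.2  0.1  0.3 -0.3 -0.7  0.   0.   0.1]
```

Request:
step_arm(rows=[0,0,-0.168,0,0,0,0,0,0,-0.168,0,0,0,0,0,0,-0.168,0,0,0,0,0,0,-0.168,0,0,0,0,0,0,-0.168,0,0,0,0,0,0,-0.168,0,0,0,0,0,0,-0.166,0,0,0,0])

```text
time_s: 2.08
ee_pos: [0.1997, -0.5392, 0.2503]
ee_rot: [-0.0, 0.72, 0.694, 0.0]
contact_force: [-0.3, -0.6, 0.2]
finger_gap: 1.003
```

Request:
step_arm(rows=[0,0,0,0.051,0.0238,0.002,0,0,0,0,0.051,0.0238,0.002,0,0,0,0,0.051,0.0238,0.002,0,0,0,0,0.051,0.0238,0.002,0,0,0,0,0.051,0.0238,0.002,0,0,0,0,0.051,0.0238,0.002,0,0,0,0,0.051,0.0238,0.002,0,0,0,0,0.051,0.0238,0.002,0])

```text
time_s: 3.08
ee_pos: [0.4079, -0.138, 0.2346]
ee_rot: [0.001, 0.722, 0.692, 0.0]
contact_force: [1.3, -0.8, 0.1]
finger_gap: 1.002
```

Run:
```python
from station import arm
print(arm.get_obs())
```

```text
{'time_s': 3.075, 'joint_pos': array([-4.24361730e-01,  1.17202709e-01,  1.80929567e+00, -7.51304078e-05,
        1.21378208e+00, -3.82142402e-01]), 'dq': array([ 1.05901782,  0.0796706 , -0.05378071, -0.00157491, -0.03889343,
        1.04911244]), 'tau': array([-5.07863671e+00, -3.34025931e+01, -2.20022875e+01,  3.22812132e-02,
        4.18286109e-01, -1.10896792e+00]), 'ee_pos': array([ 0.40790662, -0.13801789,  0.2346204 ]), 'ee_rot': array([6.21897918e-04, 7.21865690e-01, 6.92032870e-01, 2.12000835e-04]), 'contact_force': array([ 1.26162376, -0.77607162,  0.06955202]), 'ft_torque': array([-0.01883716, -0.0447482 , -0.01455682]), 'finger_gap': 1.0021712165571914}
```

Request:
step_arm(rows=[0,0,0,0.0507,0.0237,0.015,0,0,0,0,0.0507,0.0237,0.015,0,0,0,0,0.0507,0.0237,0.015,0,0,0,0,0.0507,0.0237,0.015,0,0,0,0,0.0507,0.0237,0.02,0,0,0,0,0.0507,0.0237,0.03,0,0,0,0,0,0,0,0])

```text
time_s: 3.95
ee_pos: [0.5621, 0.1609, 0.1221]
ee_rot: [-0.001, 0.72, 0.694, -0.001]
contact_force: [-0.1, -1.5, 0.3]
finger_gap: 1.0
```

Run:
```python
from fit import *
S,mc,mf,pc,pf=pickle.load(open('f.pkl','rb'))
o=arm.get_obs(); print(o['ee_pos'],o['ee_rot'],o['joint_pos'])
from scipy.spatial.transform import Rotation as R
r=R.from_quat(np.roll(o['ee_rot'],-1)).as_matrix(); g=pose(pc)(np.array([[.015,0,.036]]))[0]
print(g, r.T@(g-o['ee_pos']), np.arctan2(r[1,0],r[0,0])-np.pi/2)
for n in('top','side'):
    s=snap(n,n+'2.png'); c=np.int32(proj(s,g)[0]); print(c)
    cv2.imwrite(f'pics/c_{n}2.png',cv2.resize(np.clip(s['pixels'][c[1]-60:c[1]+60,c[0]-80:c[0]+80]*1.8,0,255).astype(np.uint8),None,fx=5,fy=5,interpolation=cv2.INTER_CUBIC))
```

```text
[0.56206626 0.16086001 0.12213598] [-0.00101701  0.72039188  0.69356599 -0.00084625] [2.06000899e-01 4.42723262e-01 1.64894890e+00 9.47714472e-04
 1.05243546e+00 2.43470157e-01]
[0.56241937 0.16003413 0.036     ] [-0.00082838  0.00061151  0.08613451] -0.037940097964857644
[214 201]
[245 241]
```

View pics/c_side2.png

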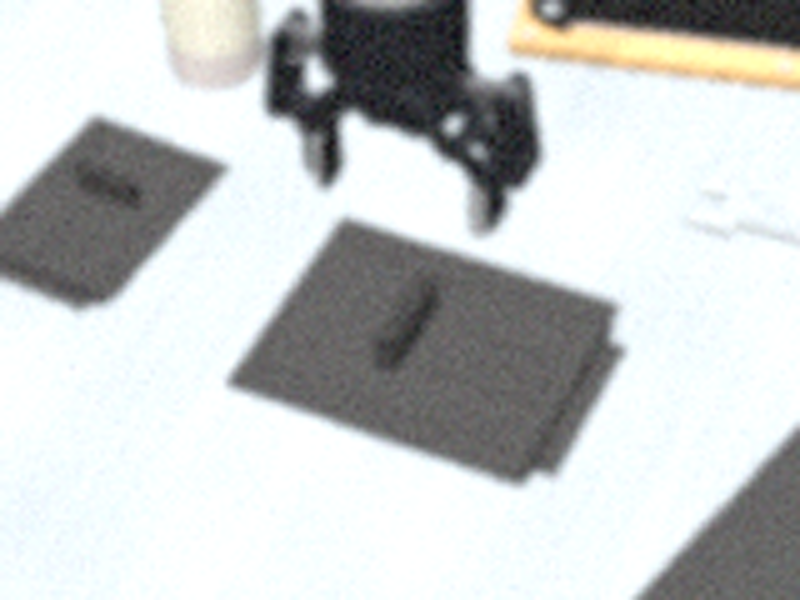

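The side crop shows the open gripper directly above the middle cover's rib (crop 410,320), with the jaws across it. Next I descend and grip.

Request:
step_arm(rows=[0,0,0,-0.0008,0.0006,0.025,0,0,0,0,0,0,0.025,0,0,0,0,0,0,0.02,0,0,0,0,0,0,0.01,0,0,0,0,0,0,0.005,0,0,0,0,0,0,0,0])

```text
time_s: 4.8
ee_pos: [0.5624, 0.1564, 0.0403]
ee_rot: [0.0, 0.722, 0.692, 0.0]
contact_force: [-0.2, -0.3, 0.4]
finger_gap: 1.0
```

Request:
step_arm(rows=[0,0,0,0,0,0,255,0,0,0,0,0,0,255,0,0,0,0,0,0,255,0,0,0,0,0,0,255,0,0,0,0,0,0,255,0,0,0,0,0,0,255,0,0,0,0,0,0,255], newtons=80)

```text
time_s: 5.68
ee_pos: [0.5625, 0.1569, 0.0403]
ee_rot: [0.0, 0.722, 0.692, 0.0]
contact_force: [-1.0, -0.5, 5.0]
finger_gap: 0.118
```

Request:
step_arm(rows=[0,0,0,0,0,-0.003,255,0,0,0,0,0,-0.01,255,0,0,0,0,0,-0.03,255,0,0,0,0,0,-0.045,255,0,0,0,0,0,-0.045,255,0,0,0,0,0,-0.045,255,0,0,0,0,0,-0.01,255,0,0,0,0,0,0,255])

```text
time_s: 6.68
ee_pos: [0.5618, 0.1567, 0.2277]
ee_rot: [0.0, 0.722, 0.692, 0.0]
contact_force: [-0.0, -0.1, -3.5]
finger_gap: 0.118
```

Run:
```python
from fit import *
from scipy.spatial.transform import Rotation as R
o=arm.get_obs(); print(o['ee_pos'],o['contact_force'],o['ft_torque'])
r=R.from_quat(np.roll(o['ee_rot'],-1)).as_matrix()
S={n:snap(n,n+'3.png') for n in('top','side')}
M={}
for n in S:
    L=eyes.masks_of('cover',n); c=proj(S[n],o['ee_pos']-[0,0,.03])[0]
    L=sorted(L,key=lambda x:np.hypot(*(np.array(x['at'])-c))); print(n,c,[(l['confidence'],l['at']) for l in L][:2]); M[n]=L[0]['pixels'].astype(float)
pickle.dump((o,S,M),open('g.pkl','wb'))
# nominal cover pose in tool: cover x=tool y, y=tool x, z=-tool z ; offset
for n in S:
    J=cv2.resize(np.clip(S[n]['pixels']*1.8,0,255).astype(np.uint8),None,fx=4,fy=4,interpolation=cv2.INTER_CUBIC)
    C=np.array([[0,1,0],[1,0,0],[0,0,-1]])  # columns: cover axes in tool
    for B in COVER:
        W=(B-[.015,0,.040])@C.T@r.T+o['ee_pos']
        uv=(proj(S[n],W)+.5)*4-.5
        for a in range(8):
            for b in range(a+1,8):
                if bin(a^b).count('1')==1: cv2.line(J,tuple(np.int32(uv[a])),tuple(np.int32(uv[b])),(0,255,0),1)
    c=np.int32(proj(S[n],o['ee_pos'])[0]*4); y0=max(0,c[1]-280);x0=max(0,c[0]-300)
    cv2.imwrite(f'pics/g_{n}.png',J[y0:y0+560,x0:x0+600])
```

```text
[0.56176675 0.15673121 0.22772583] [-0.03137835 -0.13294058 -3.54450901] [-0.06248838 -0.0484082   0.00098856]
top [207.07828661 190.59038229] [(0.9, [203.7, 215.2]), (0.94, [234.9, 124.0])]
side [243.8659161  197.48984006] [(0.83, [255.8, 205.9]), (0.86, [182.5, 225.0])]
```

View pics/g_side.png

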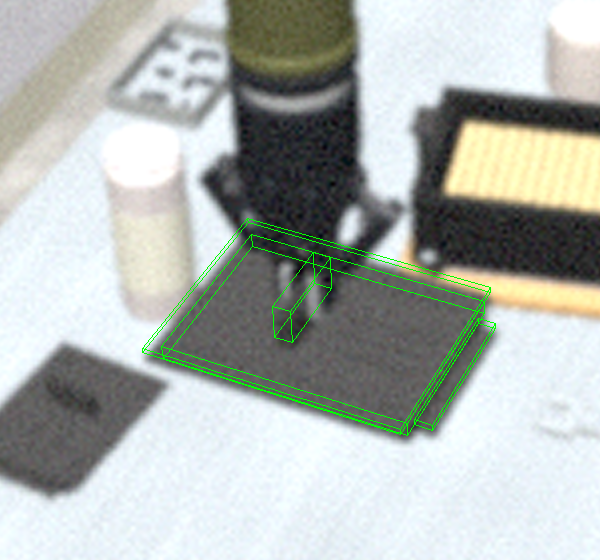

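View pics/g_top.png

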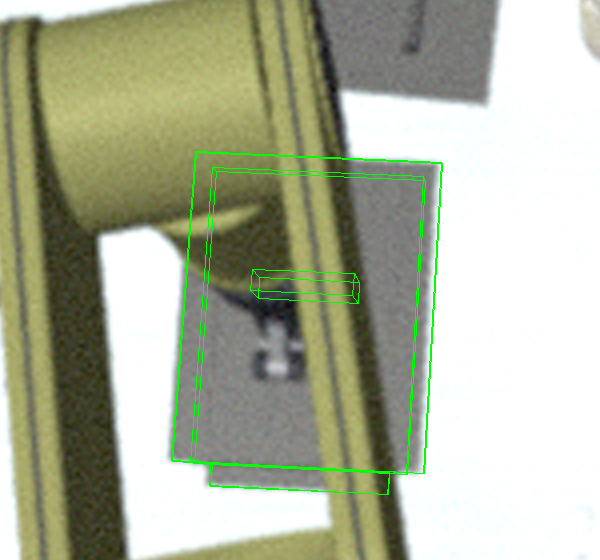

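Request:
step_arm(rows=[0,0,-0.113,-0.01,0,0,255,0,0,-0.113,-0.02,0,0,255,0,0,0,-0.04,-0.0125,0,255,0,0,0,-0.05,-0.015,0,255,0,0,0,-0.05,-0.015,0,255,0,0,0,-0.05,-0.015,0,255,0,0,0,-0.05,-0.015,0,255,0,0,0,-0.045,-0.01,0,255], newtons=110)

```text
time_s: 7.88
ee_pos: [0.5329, -0.17, 0.2261]
ee_rot: [-0.001, 0.639, 0.769, -0.0]
contact_force: [1.7, 1.1, -2.9]
finger_gap: 0.109
```

Request:
step_arm(rows=[-0.1,0,0,-0.025,-0.004,0,255,-0.1,0,0,0,0,0,255,0,0,0,0,0,0,255])

```text
time_s: 8.25
ee_pos: [0.5318, -0.1937, 0.2258]
ee_rot: [0.061, 0.637, 0.764, 0.076]
contact_force: [-0.1, 0.4, -2.8]
finger_gap: 0.108
```

```bash
cat > st.py <<'E'
from fit import *
from scipy.spatial.transform import Rotation as R
F=np.array([.511,-.197,.183])
TC=np.array([.015,-.001,.0403]) # TCP in cover
Cv=np.array([[0,1,0],[1,0,0],[0,0,-1.]]) # cover axes (cols) in tool
RF=R.from_euler('z',F[2]).as_matrix()
def state():
    o=arm.get_obs(); rt=R.from_quat(np.roll(o['ee_rot'],-1)).as_matrix()
    Rc=rt@Cv; rf=RF.T@Rc
    f=lambda P: RF.T@(Rc@(np.array(P)/1000-TC)+o['ee_pos']-[F[0],F[1],0])*1000
    th=np.arcsin(rf[2,0])
    return o,rt,Rc,f,th
def show():
    o,rt,Rc,f,th=state(); rf=RF.T@Rc
    print('t',round(o['time_s'],2),'L',np.round(f([-96,0,0]),1),'edge',np.round(f([92,0,14]),1),'tilt',round(th,4),'yaw',round(np.arctan2(rf[1,0],rf[0,0]),4),'roll',round(rf[2,1],4),'F(fix)',np.round(RF.T@o['contact_force'],1),'M(fix)',np.round(RF.T@o['ft_torque'],2),'gap',round(o['finger_gap'],3))
    return o,rt,Rc,f,th
def shift(Lt):
    o,rt,Rc,f,th=state(); d=RF@(np.array(Lt)-f([-96,0,0]))/1000; print('tool shift to',Lt,np.round(rt.T@d,4))
def ax():
    o,rt,*_=state(); print('1mm fix x,z in tool (mm):',np.round(rt.T@RF[:,0],3),np.round(rt.T@RF[:,2],3))
E
python3 -c "
from st import *
show();shift([-74,0,105]);ax()"
```

```text
t 8.25 L [-80.    0.8 164.7] edge [101.7   0.3 214.9] tilt 0.1953 yaw -0.0024 roll 0.0034 F(fix) [ 0.   0.4 -2.8] M(fix) [-0.   0.2 -0. ] gap 0.108
tool shift to [-74, 0, 105] [-0.001  -0.0057  0.0597]
1mm fix x,z in tool (mm): [0.002 0.981 0.194] [ 0.003  0.194 -0.981]
```

Request:
step_arm(rows=[0,0,0,-0.001,-0.001,0.015,255,0,0,0,0,-0.002,0.02,255,0,0,0,0,-0.0017,0.017,255,0,0,0,0,-0.001,0.008,255,0,0,0,0,0,0,255])

```text
time_s: 8.88
ee_pos: [0.5413, -0.1928, 0.1666]
ee_rot: [0.063, 0.636, 0.766, 0.076]
contact_force: [0.6, 0.0, -2.9]
finger_gap: 0.112
```

Run:
```python
from st import *
o,rt,Rc,f,th=show();ax()
for n in('top','side'):
    s=snap(n,n+'4.png')
    k=5
    J=cv2.resize(np.clip(s['pixels']*2.0,0,255).astype(np.uint8),None,fx=k,fy=k,interpolation=cv2.INTER_CUBIC); J0=J.copy()
    for parts,TT in((COVER,lambda B:(B-TC)@Rc.T+o['ee_pos']),([FIX[0],box(-100,100,-72,72,50,97),box(-86,94,-64,64,76,97)],pose(F))):
        for B in parts:
            uv=(proj(s,TT(B))+.5)*k-.5
            for a in range(8):
                for b in range(a+1,8):
                    if bin(a^b).count('1')==1: cv2.line(J,tuple(np.int32(uv[a])),tuple(np.int32(uv[b])),(0,255,0) if parts is COVER else (0,0,255),1)
    c=np.int32(proj(s,pose(F)(np.array([[0,0,.09]])))[0]*k)
    y0,x0=max(0,c[1]-300),max(0,c[0]-300)
    cv2.imwrite(f'pics/h_{n}.png',J[y0:y0+600,x0:x0+600]); cv2.imwrite(f'pics/h0_{n}.png',J0[y0:y0+600,x0:x0+600])
```

```text
t 8.88 L [-70.4  -0.5 105.2] edge [111.2  -0.2 155.9] tilt 0.1979 yaw 0.002 roll 0.0014 F(fix) [ 0.6 -0.1 -2.9] M(fix) [-0.05  0.21 -0.  ] gap 0.112
1mm fix x,z in tool (mm): [-0.002  0.98   0.197] [ 0.001  0.197 -0.98 ]
```

View pics/h_top.png

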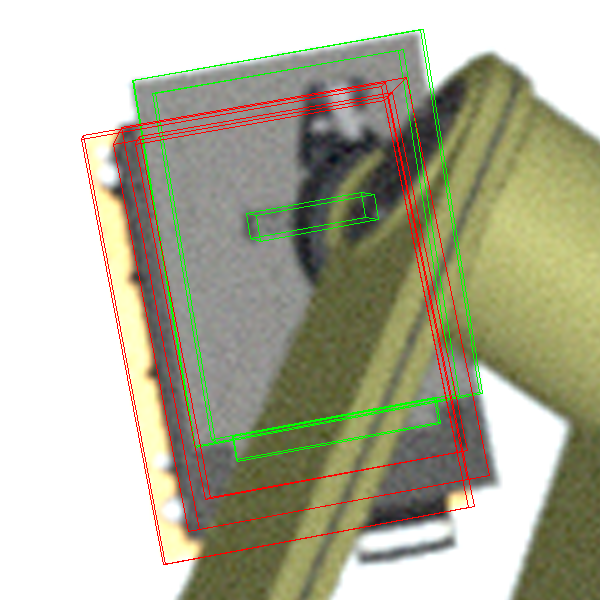

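View pics/h_side.png

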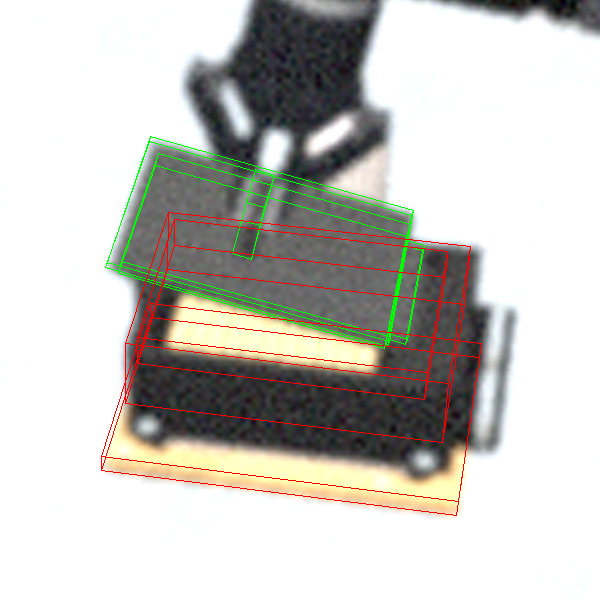

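View pics/h0_side.png

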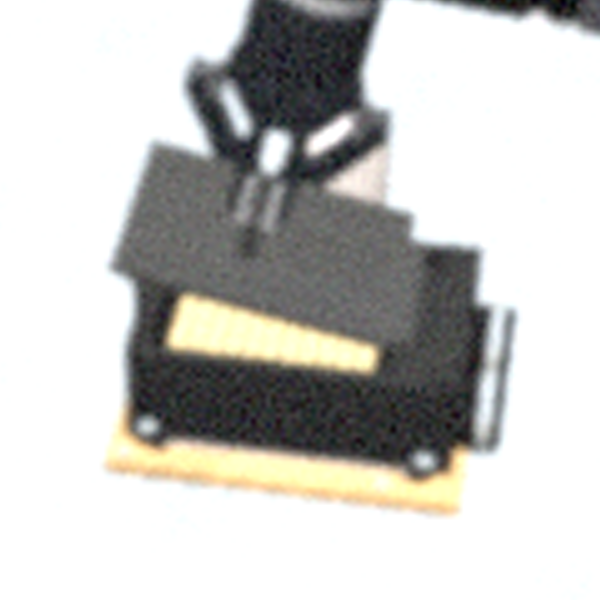

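The side crop shows the cover tilted over the box, with its lip at (412,345). Both the cover and the box are offset about 4 px from their models in the same direction, so their relative alignment is good. Next I lower towards the shelf by feel.

Request:
step_arm(rows=[0,0,0.006,0,-0.0025,0.004,255,0,0,0,0,-0.001,0.005,255,0,0,0,0,-0.001,0.005,255,0,0,0,0,0,0,255])

```text
time_s: 9.48
ee_pos: [0.5391, -0.1937, 0.1526]
ee_rot: [0.063, 0.638, 0.763, 0.077]
contact_force: [-0.1, 0.1, -2.8]
finger_gap: 0.109
```

```bash
sed -i 's/F=np.array.*/F=np.array([.511,-.197,.177])/' st.py; python3 -c "
from st import *
show()"
```

```text
t 9.47 L [-72.6  -0.7  91.2] edge [108.9  -0.6 142.1] tilt 0.199 yaw 0.0006 roll 0.0019 F(fix) [-0.1  0.2 -2.8] M(fix) [-0.02  0.21 -0.02] gap 0.109
```

Request:
step_arm(rows=[0,0,0,0,-0.0002,0.001,255,0,0,0,0,-0.0002,0.001,255])

```text
time_s: 9.72
ee_pos: [0.5398, -0.1939, 0.1513]
ee_rot: [0.064, 0.638, 0.763, 0.077]
contact_force: [-0.2, 0.5, -2.7]
finger_gap: 0.108
```

Request:
step_arm(rows=[0,0,0,0,-0.0002,0.001,255,0,0,0,0,-0.0002,0.001,255])

```text
time_s: 9.98
ee_pos: [0.5396, -0.1939, 0.1491]
ee_rot: [0.064, 0.638, 0.763, 0.077]
contact_force: [0.3, -0.4, -4.2]
finger_gap: 0.109
```

Request:
step_arm(rows=[0,0,0,0,-0.0002,0.001,255])

```text
time_s: 10.1
ee_pos: [0.5396, -0.1938, 0.1481]
ee_rot: [0.064, 0.638, 0.763, 0.077]
contact_force: [-0.3, 0.4, -3.2]
finger_gap: 0.108
```

Request:
step_arm(rows=[0,0,0,0,-0.0002,0.001,255])

```text
time_s: 10.22
ee_pos: [0.5396, -0.1938, 0.1471]
ee_rot: [0.064, 0.638, 0.763, 0.077]
contact_force: [1.1, -0.7, -3.0]
finger_gap: 0.112
```

Request:
step_arm(rows=[0,0,0,0,-0.0002,0.001,255])

```text
time_s: 10.35
ee_pos: [0.5396, -0.1939, 0.146]
ee_rot: [0.064, 0.638, 0.763, 0.077]
contact_force: [-0.5, 0.8, -3.2]
finger_gap: 0.111
```

Request:
step_arm(rows=[0,0,0,0,-0.0002,0.001,255])

```text
time_s: 10.48
ee_pos: [0.5398, -0.1939, 0.1451]
ee_rot: [0.064, 0.638, 0.763, 0.077]
contact_force: [0.8, 0.1, -1.0]
finger_gap: 0.107
```

Request:
step_arm(rows=[0,0,0,0,-0.0002,0.001,255])

```text
time_s: 10.6
ee_pos: [0.54, -0.1939, 0.1445]
ee_rot: [0.064, 0.638, 0.763, 0.077]
contact_force: [0.7, 0.6, 2.1]
finger_gap: 0.105
```

```bash
python3 -c "
from st import *
show()"
```

```text
t 10.6 L [-71.6  -1.1  82.8] edge [109.8  -1.  134.1] tilt 0.2009 yaw 0.0008 roll 0.0009 F(fix) [0.8 0.4 2.1] M(fix) [ 0.17  0.41 -0.02] gap 0.105
```

Request:
step_arm(rows=[0,0,0,0,0.0001,-0.0004,255,0,0,0,0.0003,-0.002,-0.0004,255,0,0,0,0.0003,-0.002,-0.0004,255])

```text
time_s: 10.98
ee_pos: [0.5362, -0.1943, 0.1449]
ee_rot: [0.064, 0.638, 0.763, 0.077]
contact_force: [1.4, 0.9, -0.2]
finger_gap: 0.111
```

Request:
step_arm(rows=[0,0,0,0.0003,-0.002,-0.0004,255,0,0,0,0,-0.002,-0.0004,255])

```text
time_s: 11.22
ee_pos: [0.5318, -0.1946, 0.1448]
ee_rot: [0.064, 0.638, 0.763, 0.077]
contact_force: [2.5, 0.0, 1.1]
finger_gap: 0.114
```

```bash
python3 -c "
from st import *
show()"
```

```text
t 11.22 L [-79.8  -0.4  83.2] edge [101.6  -0.2 134.4] tilt 0.201 yaw 0.0008 roll 0.0005 F(fix) [ 2.4 -0.4  1.1] M(fix) [-0.02 -0.04  0.01] gap 0.114
```

Request:
step_arm(rows=[0,0,0,0,-0.001,-0.0002,255,0,0,0,0,-0.001,-0.0002,255,0,0,0,0,-0.001,-0.0002,255])

```text
time_s: 11.6
ee_pos: [0.5286, -0.195, 0.1446]
ee_rot: [0.064, 0.638, 0.763, 0.077]
contact_force: [2.9, -0.2, 1.4]
finger_gap: 0.106
```

Request:
step_arm(rows=[0,0,0,0,-0.001,-0.0002,255,0,0,0,0,-0.001,-0.0002,255,0,0,0,0,-0.001,-0.0002,255])

```text
time_s: 11.98
ee_pos: [0.5255, -0.1955, 0.1445]
ee_rot: [0.064, 0.638, 0.763, 0.077]
contact_force: [3.5, 0.2, 2.4]
finger_gap: 0.111
```

Request:
step_arm(rows=[0,0,0,0,-0.001,-0.0002,255,0,0,0,0,-0.001,-0.0002,255])

```text
time_s: 12.22
ee_pos: [0.5234, -0.1959, 0.1445]
ee_rot: [0.064, 0.638, 0.763, 0.077]
contact_force: [3.3, 0.5, 2.8]
finger_gap: 0.11
```

```bash
python3 -c "
from st import *
show()"
```

```text
t 12.22 L [-88.4  -0.1  82.9] edge [ 93.1   0.  134. ] tilt 0.2001 yaw 0.0009 roll 0.0011 F(fix) [ 3.4 -0.1  2.8] M(fix) [-0.05 -0.04 -0.03] gap 0.11
```

Request:
step_arm(rows=[0,0,0,0,-0.001,-0.0004,255,0,0,0,0,-0.001,-0.0003,255])

```text
time_s: 12.48
ee_pos: [0.5209, -0.1961, 0.1445]
ee_rot: [0.063, 0.638, 0.763, 0.077]
contact_force: [2.8, -0.0, 1.6]
finger_gap: 0.107
```

Request:
step_arm(rows=[0,0,0,0,-0.001,-0.0002,255,0,0,0,0,-0.001,-0.0002,255])

```text
time_s: 12.72
ee_pos: [0.5192, -0.1964, 0.1446]
ee_rot: [0.063, 0.638, 0.763, 0.077]
contact_force: [4.1, 1.5, 1.6]
finger_gap: 0.11
```

Request:
step_arm(rows=[0,0,0,0,-0.001,-0.0002,255])

```text
time_s: 12.85
ee_pos: [0.519, -0.1965, 0.1449]
ee_rot: [0.064, 0.638, 0.763, 0.078]
contact_force: [5.7, 3.0, 0.9]
finger_gap: 0.108
```

```bash
python3 -c "
from st import *
show()"
```

```text
t 12.85 L [-92.7   0.1  83.2] edge [8.870e+01 1.000e-01 1.346e+02] tilt 0.2015 yaw 0.0003 roll 0.0015 F(fix) [6.1 2.  0.9] M(fix) [ 0.34 -0.7   0.07] gap 0.108
```

Request:
step_arm(rows=[0.02,0,0,0,0.0009,0.0022,255,0.02,0,0,0,0.0008,0.0022,255])

```text
time_s: 13.1
ee_pos: [0.5209, -0.1963, 0.1407]
ee_rot: [0.051, 0.639, 0.765, 0.061]
contact_force: [2.5, 0.8, 1.7]
finger_gap: 0.11
```

```bash
python3 -c "
from st import *
show()"
```

```text
t 13.1 L [-93.3  -0.1  83.3] edge [9.01e+01 1.00e-01 1.27e+02] tilt 0.1593 yaw 0.0009 roll 0.0011 F(fix) [2.7 0.4 1.7] M(fix) [ 0.09 -0.23  0.03] gap 0.11
```

Works well. Continue the swing.

Request:
step_arm(rows=[0.02,0,0,0,0.0008,0.0022,255,0.02,0,0,0,0.0008,0.0022,255])

```text
time_s: 13.35
ee_pos: [0.5227, -0.1959, 0.1362]
ee_rot: [0.037, 0.64, 0.766, 0.046]
contact_force: [1.3, 0.6, 0.8]
finger_gap: 0.105
```

Request:
step_arm(rows=[0.02,0,0,0,0.0008,0.0022,255])

```text
time_s: 13.48
ee_pos: [0.5236, -0.1958, 0.1341]
ee_rot: [0.031, 0.641, 0.766, 0.038]
contact_force: [1.0, -0.4, 2.5]
finger_gap: 0.106
```

```bash
python3 -c "
from st import *
show()"
```

```text
t 13.47 L [-94.   -0.1  83.2] edge [9.180e+01 1.000e-01 1.155e+02] tilt 0.0974 yaw 0.0014 roll 0.0013 F(fix) [ 0.9 -0.6  2.5] M(fix) [-0.04  0.23  0.02] gap 0.106
```

Request:
step_arm(rows=[0.01,0,0,0,0.0004,0.0011,255,0.01,0,0,0,0.0004,0.0011,255])

```text
time_s: 13.72
ee_pos: [0.5244, -0.1956, 0.1322]
ee_rot: [0.025, 0.641, 0.767, 0.03]
contact_force: [0.1, -0.3, 2.6]
finger_gap: 0.109
```

Request:
step_arm(rows=[0.01,0,0,0,0.0004,0.0011,255])

```text
time_s: 13.85
ee_pos: [0.5248, -0.1955, 0.1312]
ee_rot: [0.021, 0.641, 0.767, 0.027]
contact_force: [-2.2, -2.1, 4.4]
finger_gap: 0.118
```

```bash
python3 -c "
from st import *
show()"
```

```text
t 13.85 L [-94.2  -0.   83.5] edge [ 92.4   0.2 110.2] tilt 0.0681 yaw 0.0011 roll 0.0013 F(fix) [-2.5 -1.7  4.4] M(fix) [-0.16  0.63  0.03] gap 0.118
```

Request:
step_arm(rows=[0.01,0,0,0,0.0004,0.0011,255])

```text
time_s: 13.98
ee_pos: [0.5252, -0.1955, 0.1303]
ee_rot: [0.018, 0.641, 0.767, 0.023]
contact_force: [-3.8, -2.4, 5.8]
finger_gap: 0.11
```

Request:
step_arm(rows=[0.01,0,0,0,0.0004,0.0011,255])

```text
time_s: 14.1
ee_pos: [0.5255, -0.1954, 0.1292]
ee_rot: [0.015, 0.641, 0.767, 0.019]
contact_force: [-2.6, -0.9, 3.0]
finger_gap: 0.109
```

```bash
python3 -c "
from st import *
show()"
```

```text
t 14.1 L [-94.4  -0.1  83.7] edge [ 92.7   0.2 106.6] tilt 0.0478 yaw 0.0012 roll 0.0013 F(fix) [-2.7 -0.4  3. ] M(fix) [-0.26  0.92  0.08] gap 0.109
```

Request:
step_arm(rows=[0.01,0,0,0,0.0004,0.0012,255])

```text
time_s: 14.22
ee_pos: [0.5259, -0.1953, 0.1278]
ee_rot: [0.012, 0.641, 0.767, 0.015]
contact_force: [-3.4, -2.3, 4.1]
finger_gap: 0.105
```

Request:
step_arm(rows=[0.01,0,0,0,0.0003,0.0012,255])

```text
time_s: 14.35
ee_pos: [0.5264, -0.1951, 0.1265]
ee_rot: [0.008, 0.641, 0.767, 0.011]
contact_force: [-3.1, -2.2, 4.1]
finger_gap: 0.114
```

```bash
python3 -c "
from st import *
show()"
```

```text
t 14.35 L [-94.4   0.   83.1] edge [ 93.1   0.3 102.3] tilt 0.0276 yaw 0.0013 roll 0.0015 F(fix) [-3.5 -1.6  4.1] M(fix) [-0.21  1.33  0.  ] gap 0.114
```

Request:
step_arm(rows=[0.01,0,0,0,0.0004,0.0012,255])

```text
time_s: 14.48
ee_pos: [0.5268, -0.195, 0.1257]
ee_rot: [0.005, 0.641, 0.767, 0.007]
contact_force: [-7.6, -0.8, 13.0]
finger_gap: 0.107
```

Request:
step_arm(rows=[0.008,0,0,0,0.0003,0.001,255])

```text
time_s: 14.6
ee_pos: [0.5269, -0.195, 0.1257]
ee_rot: [0.002, 0.641, 0.767, 0.004]
contact_force: [-9.8, -1.7, 20.6]
finger_gap: 0.11
```

```bash
python3 -c "
from st import *
show()"
```

```text
t 14.6 L [-94.6   0.1  84.3] edge [ 93.2   0.3 100.1] tilt 0.0094 yaw 0.0015 roll 0.0014 F(fix) [-9.9 -0.  20.6] M(fix) [0.08 2.01 0.1 ] gap 0.11
```

Request:
step_arm(rows=[0,0,0,0,-0.0005,-0.001,255])

```text
time_s: 14.72
ee_pos: [0.5274, -0.1948, 0.1258]
ee_rot: [0.003, 0.641, 0.767, 0.005]
contact_force: [-2.9, -0.8, 1.2]
finger_gap: 0.114
```

Run:
```python
from st import *
o,rt,Rc,f,th=show()
for n in('side','top'):
    s=snap(n,n+'5.png'); k=7
    J=cv2.resize(np.clip(s['pixels']*2.2,0,255).astype(np.uint8),None,fx=k,fy=k,interpolation=cv2.INTER_CUBIC)
    c=np.int32(proj(s,pose(F)(np.array([[.02,0,.09]])))[0]*k)
    y0,x0=max(0,c[1]-300),max(0,c[0]-400)
    cv2.imwrite(f'pics/i_{n}.png',J[y0:y0+600,x0:x0+800])
    print([(round(m['confidence'],2),np.round(m['at'],1).tolist()) for m in eyes.masks_of('catch',n)])
```

```text
t 14.72 L [-94.    0.2  84.2] edge [ 93.8   0.4 100.4] tilt 0.0117 yaw 0.0011 roll 0.0015 F(fix) [-3.  -0.2  1.2] M(fix) [-0.17  0.75  0.04] gap 0.114
[]
[(0.7, [328.4, 219.0]), (0.53, [347.5, 177.6])]
```

View pics/i_side.png

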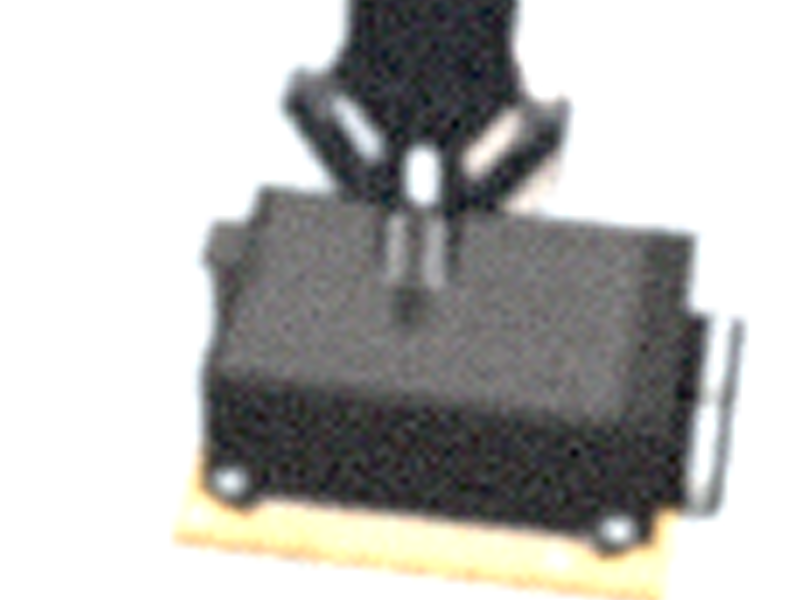

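View pics/i_top.png

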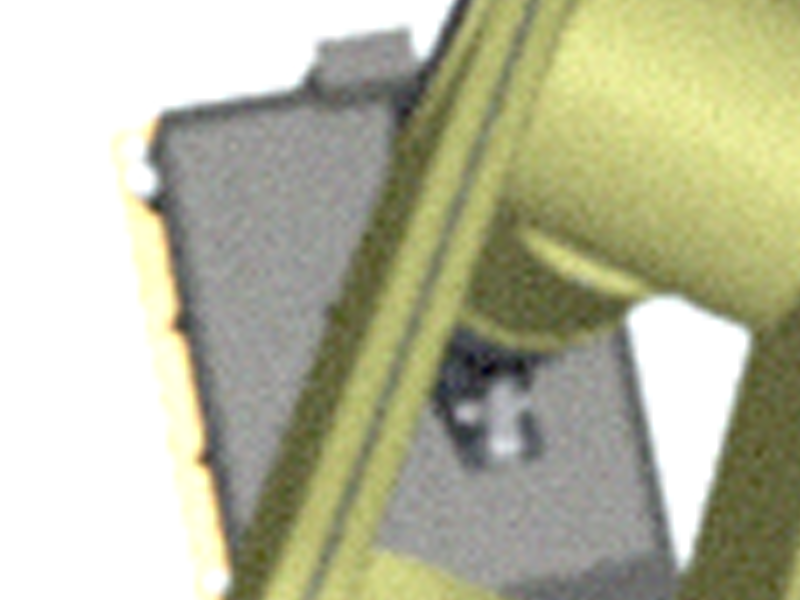

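Request:
step_arm(rows=[0.006,0,0,0,0.0003,0.0005,255])

```text
time_s: 15.05
ee_pos: [0.5276, -0.1948, 0.1257]
ee_rot: [0.001, 0.641, 0.767, 0.003]
contact_force: [-5.8, -0.2, 12.5]
finger_gap: 0.11
```

Request:
step_arm(rows=[0.005,0,0,0,0.0002,0.0003,255])

```text
time_s: 15.18
ee_pos: [0.5277, -0.1948, 0.1257]
ee_rot: [-0.0, 0.641, 0.767, 0.001]
contact_force: [-7.5, -0.8, 13.4]
finger_gap: 0.107
```

```bash
python3 -c "
from st import *
show()"
```

```text
t 15.18 L [-94.2   0.2  85.3] edge [93.8  0.4 99.4] tilt 0.0006 yaw 0.0011 roll 0.0014 F(fix) [-7.6  0.6 13.4] M(fix) [0.12 1.14 0.09] gap 0.107
```

Request:
step_arm(rows=[0,0,0,0,-0.0006,-0.0004,255,0,0,0,0,0,0,255])

```text
time_s: 15.42
ee_pos: [0.5276, -0.1948, 0.1257]
ee_rot: [-0.0, 0.641, 0.767, 0.001]
contact_force: [-3.9, 0.3, 8.7]
finger_gap: 0.107
```

Request:
step_arm(rows=[0,0,0,0,0,0,190,0,0,0,0,0,0,170,0,0,0,0,0,0,150])

```text
time_s: 15.8
ee_pos: [0.5278, -0.195, 0.125]
ee_rot: [-0.0, 0.641, 0.767, 0.001]
contact_force: [0.2, -0.6, -0.2]
finger_gap: 0.414
```

```bash
python3 -c "
from st import *
show()"
```

```text
t 15.8 L [-94.   -0.   84.5] edge [93.9  0.1 98.8] tilt 0.0015 yaw 0.001 roll 0.0014 F(fix) [ 0.1 -0.6 -0.2] M(fix) [-0.    0.04  0.06] gap 0.414
```

Request:
step_arm(rows=[0,0,0,0,0,-0.01,120,0,0,0,0,0,-0.02,120,0,0,0,0,0,-0.04,120,0,0,0,0,0,-0.04,120,0,0,0,0.04,-0.03,-0.01,120,0,0,0,0.05,-0.03,0,120,0,0,0,0.05,-0.03,0,120,0,0,0,0,0,0,120])

```text
time_s: 16.8
ee_pos: [0.4099, -0.0707, 0.2456]
ee_rot: [-0.001, 0.64, 0.768, 0.001]
contact_force: [1.0, -0.2, 0.1]
finger_gap: 0.529
```

```bash
cat > look.py <<'E'
import sys
from st import *
t=sys.argv[1]; dz=.0022; dx=.0022
o=show()[0]
for n in('side','top'):
    s=snap(n,f'{n}{t}.png'); k=7
    J=cv2.resize(np.clip(s['pixels']*2.2,0,255).astype(np.uint8),None,fx=k,fy=k,interpolation=cv2.INTER_CUBIC)
    c=np.int32(proj(s,pose(F)(np.array([[.02,0,.09]])))[0]*k)
    y0,x0=max(0,c[1]-300),max(0,c[0]-400)
    cv2.imwrite(f'pics/i{t}_{n}.png',J[y0:y0+600,x0:x0+800])
    print([(round(m['confidence'],2),np.round(m['at'],1).tolist(),int(m['pixels'].sum())) for m in eyes.masks_of('catch',n)])
    print('pred catch top', proj(s,pose(F)(np.array([[.094+dx,0,.113+dz]])))[0], 'origin',x0/k,y0/k)
E
python3 look.py 6
```

```text
t 16.8 L [-188.3  142.8  205.4] edge [ -0.3 143.5 219.3] tilt -0.0007 yaw 0.0037 roll 0.0029 F(fix) [ 1.  -0.4  0.1] M(fix) [-0.02 -0.03 -0.01] gap 0.529
[(0.51, [274.9, 151.7], 56), (0.44, [322.9, 228.7], 298)]
pred catch top [276.0950093  147.52090962] origin 242.42857142857142 113.85714285714286
[(0.54, [345.9, 178.0], 175)]
pred catch top [350.97082883 179.47552685] origin 298.14285714285717 168.57142857142858
```

View pics/i6_side.png

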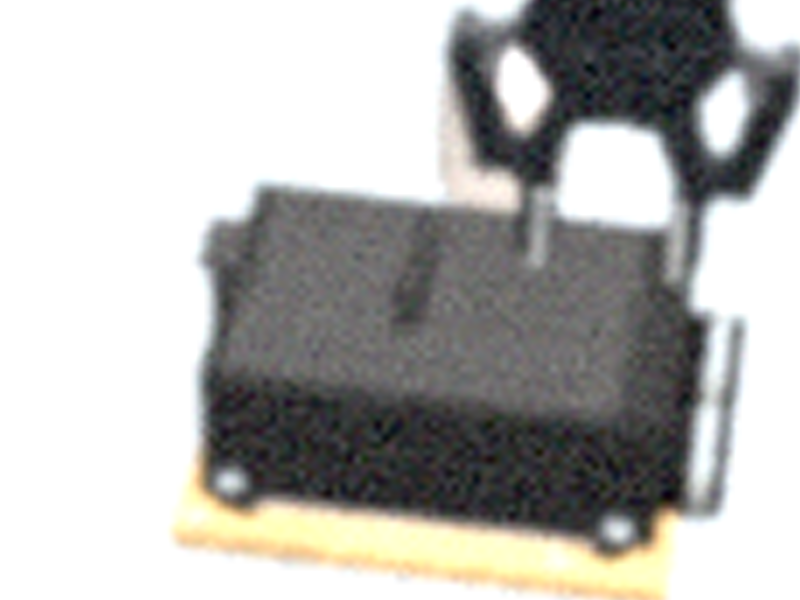

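View pics/i6_top.png

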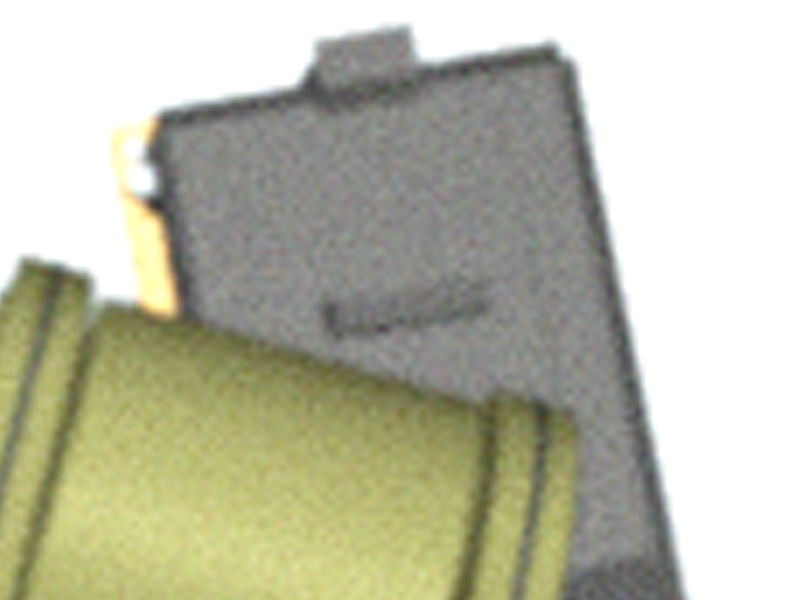

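Run:
```python
import cv2,numpy as np
o=[]
for n,(x,y,w,h) in {'side':(262,132,28,40),'top':(334,164,36,30)}.items():
    a=[cv2.resize(np.clip(cv2.imread(f'pics/{n}{t}.png')[y:y+h,x:x+w]*2.5,0,255).astype(np.uint8),(w*9,h*9),interpolation=cv2.INTER_CUBIC) for t in ('0','6')]
    p=np.zeros((370,800,3),np.uint8); q=np.hstack(a); 
    for i in range(0,q.shape[1],45): cv2.line(q,(i,0),(i,q.shape[0]),(0,0,255),1)
    for i in range(0,q.shape[0],45): cv2.line(q,(0,i),(q.shape[1],i),(0,0,255),1)
    cv2.imwrite(f'pics/cmp_{n}.png',q)
```

```text
(no output)
```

View pics/cmp_side.png

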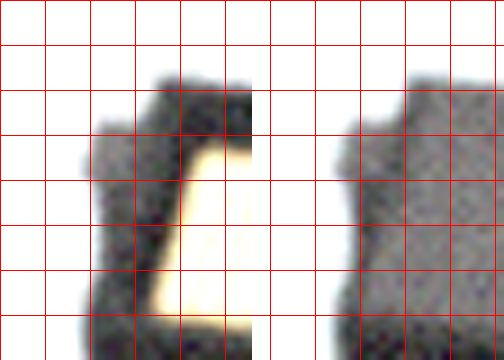

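View pics/cmp_top.png

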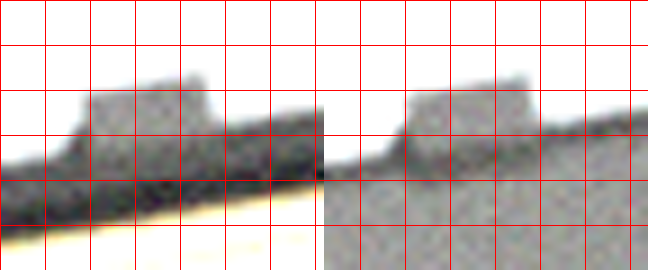

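Run:
```python
from st import *
for n in('side','top'):
    s=pickle.load(open(n+'.pkl','rb')); k=7
    J=cv2.resize(np.clip(s['pixels']*2.2,0,255).astype(np.uint8),None,fx=k,fy=k,interpolation=cv2.INTER_CUBIC)
    for th,col in((0,(0,255,0)),(.05,(0,0,255))):
        B=box(-84,92,-70,70,14,14)[::2]-[-.084,0,0]
        B=B@R.from_euler('y',-th).as_matrix().T+[-.084+.0022,0,.083+.0022]
        uv=(proj(s,pose(F)(B))+.5)*k-.5
        cv2.polylines(J,[np.int32(uv[[0,1,3,2]])],True,col,1)
    c=np.int32(proj(s,pose(F)(np.array([[.02,0,.09]])))[0]*k)
    y0,x0=max(0,c[1]-300),max(0,c[0]-400)
    cv2.imwrite(f'pics/j_{n}.png',J[y0:y0+600,x0:x0+800])
```

```text
(no output)
```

View pics/j_side.png

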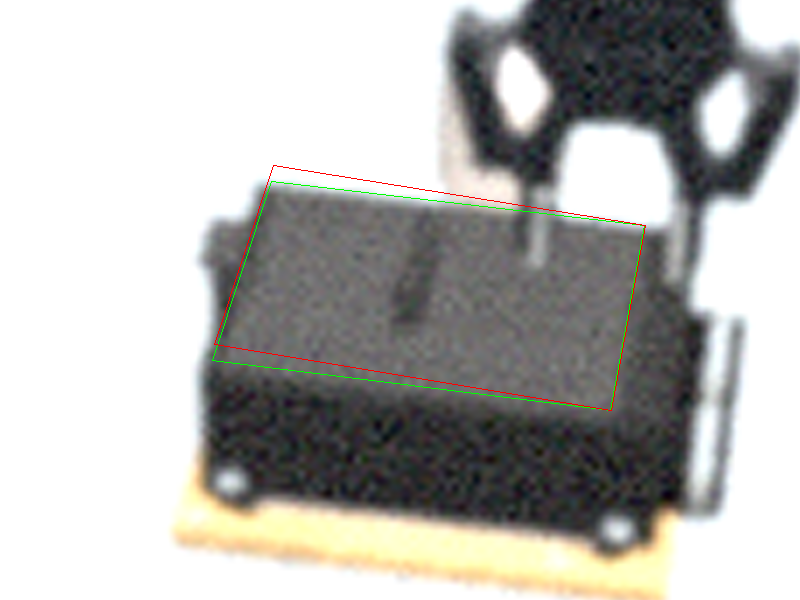

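The side overlay shows the cover parallel to its flush outline; a tilt of 0.05 rad would clearly differ. The catch matches its start picture in both views. I hand in.

```bash
python3 -c "
from station import arm
o=arm.get_obs();print(o['time_s'],o['contact_force']);print(arm.sign_off())"
```

```text
17.0 [ 0.3360958  -0.0587758  -0.60014724]
the job is handed in; nothing more can be done
None
```

The middle-sized cover is back on the airbox: flush by every check I had, with the catch over its free edge. I let go and handed the job in at 17 s; the hand-in gave no verdict.

**How it went:**
- I gripped the cover by its rib and tilted it about 0.2 rad.
- I felt for the shelf, which was about 2 mm above nominal, and slid the lip under until the cover met the ledge. The housing sat about 2.4 mm towards +x.
- I swung the cover down about the lip until it was flat on the walls, then opened the jaws and backed off.

**Forces:** The highest reading at the tool was about 23 N, just before the cover was fully down, and I eased off at once. I only had the force at the tool, not the one between cover and housing.

**Last checks:**
- **Flush:** at release the tool's own pose put the tilt at about 0.001 rad. The side picture agreed, apart from a constant offset of 1–2 px.
- **Catch:** in both cameras it looks the same as in its start picture. The network's catch position in the top view differed by about 5 px at low confidence, and the enlarged pictures did not bear that out.
- **Snap:** I felt no clear snap. That it closed is inferred from the flush cover and the catch being back at rest, and I did not test it by pulling.
- **Clear of everything:** force readings were near zero after release. The arm never went near the other things on the bench, though I did not re-measure their positions.

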